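# Seat the processor and start the reader

## Task

Get the open control unit ready to be read: with closed fingertips, gently press the large square processor chip on its board straight down until it clearly sinks in its sprung socket, keep it down for about a second, and let it spring back up. Then start the reading: gently press the long bar key on the bench reader well down, let it come up, and withdraw clear of everything. Touch none of the other parts of the board or other keys, and leave the clamp and everything else on the bench where it lies: nothing is to be picked up.

Things in the scene. Friction and masses are not known exactly. Their poses are not given: they have to be found in the camera images.
- ecu: Open control unit, fixed: aluminium tub 150 (x) x 180 (y) mm with a green board; black connector 34 mm high on its +x side, reaching 110 mm from the centre. Origin: centre of the underside, on the bench; z up. Board top at 18 mm, tub rim 24 mm. Four parts stand on the board at (+-34, +-50) mm; which is where varies. The red clamp lies along the middle (y = 0).
- big_socket: Sprung socket of the processor: beige base 44 x 44 x 3 mm on the board. Origin: centre of its underside, on the board. Its axes are parallel to those of the control unit.
- processor_top (a point): Centre of the top face of the processor: the largest square black chip, 38 x 38 x 5 mm, lying on its sprung socket, top 14.5 mm above the board (32.5 mm above the bench) at rest. The point goes down with it.
- processor (a joint): How deep the processor is pressed into its socket. Value 0 = up at rest, grows as it is pressed straight down, 0.006 at the stop (m). It springs back by itself; about 1 N starts it moving and about 7 N holds it at the stop.
- small_socket: Sprung socket, 30 x 30 mm base, with a small square black chip 24 x 24 mm, as high as the processor. Leave alone. Origin: centre of the underside, on the board.
- small_chip (a joint): How deep the small square chip is pressed; leave alone. Value 0 = up at rest, grows as it is pressed straight down, 0.006 at the stop (m). It springs back by itself; about 1 N starts it moving and about 7 N holds it at the stop.
- memory_chip: Long flat black chip 16 x 40 x 4 mm soldered to the board. Leave alone. Origin: centre of the underside, on the board.
- coil: Round coil, diameter 26 mm, 12 mm high, on the board. Leave alone. Origin: centre of the underside, on the board.
- reader: Bench reader, fixed: grey box 126 (its x) x 176 (its y) mm, top 45 mm above the bench. Origin: centre of the underside, on the bench; z up. Three dark grey keys stand on its top at (-34, 0), (34, -42) and (34, 42) mm in this frame; which key is at which place varies.
- bar_mount: Black mount plate of the bar key, 26 x 58 x 3 mm, on the reader's top. Origin: centre of its underside. Its axes are parallel to those of the reader.
- bar_key_top (a point): Centre of the top face of the long bar key: 20 (x) x 52 (y) x 5 mm, top 12.5 mm above the reader's top (57.5 mm above the bench) at rest. The point goes down with it.
- bar_key (a joint): How deep the bar key is pressed. Value 0 = up at rest, grows as it is pressed straight down, 0.004 at the stop (m). It springs back by itself; about 1 N starts it moving and about 5 N holds it at the stop.
- square_mount: Mount of the square key (cap 22 x 22 mm, as high as the bar key). Leave alone. Origin: centre of its underside, on the reader's top.
- square_key (a joint): How deep the square key is pressed; leave alone. Value 0 = up at rest, grows as it is pressed straight down, 0.004 at the stop (m). It springs back by itself; about 1 N starts it moving and about 5 N holds it at the stop.
- round_mount: Mount of the round key (cap 22 mm in diameter, as high as the bar key). Leave alone. Origin: centre of its underside, on the reader's top.
- round_key (a joint): How deep the round key is pressed; leave alone. Value 0 = up at rest, grows as it is pressed straight down, 0.004 at the stop (m). It springs back by itself; about 1 N starts it moving and about 5 N holds it at the stop.
- clamp: Small red plastic spring clamp, 77 x 22 x 13 mm, lying loose on the board along the control unit's x axis. Leave it there. Origin: near its middle, underside.
- screw_jar: Closed jar, 38 mm in diameter, 45 mm high, loose, between the control unit and the reader. Leave alone. Origin: centre of the underside.
- screwdriver: Screwdriver, 190 mm long, lying loose behind the work. Leave alone. Origin: underside.
- tape: Roll of black tape, 60 mm in diameter, 18 mm high, lying loose behind the work. Leave alone. Origin: centre of the underside.
- mug: White mug, 80 mm in diameter, 85 mm high, loose, at the left. Leave alone. Origin: centre of the underside.
- flux_pot: Closed pot, 56 mm in diameter, 65 mm high, standing loose at the right. Leave alone. Origin: centre of the underside.

How it is judged:
By the outcome, as a careful person would: the job done as asked, in the order asked, and still so for the second after the job is handed in, with the robot touching nothing.
It also fails if it takes over 50 s, if anything falls off the work surface, if the arm or the gripper's body presses on something with over 40 N, if the wrist force passes 120 N, or if a joint passes its speed limit or range.

## Robot

A 6-joint arm with a two-finger parallel gripper is mounted at the origin on the work surface. World frame = base frame: x ahead of the robot, y to its left, z up, the work surface at z = 0. Lengths are in m, angles in degrees, forces in N, time in s.
With the tool pointing down it reaches from about 0.3 to 0.75 m from the base axis. Payload 8.5 kg.
Tool frame: the origin (TCP) lies between the finger pads; the fingertips stand env.finger_overhang ahead of it and the grasp point (between the pads) lies 2 mm behind it (env.finger_overhang is the distance from the TCP to the fingertips, in m); z points along the fingers, y is the line along which they close (so a half turn about z gives the same grasp; the last joint's range is limited). The gripper opens to 85 mm and grips with 20 to 120 N. Pads are 22 mm wide; open, the fingers measure 114 mm over their backs; the gripper's body (76 mm by 85 mm) begins 54 mm behind the grasp point. The pads swing forward as they close: fully open they stand 13 mm farther back than shut.
Start: joints at [54.299, 21.807, 74.336, -0, 83.858, -12.336], TCP at [0.218, 0.505, 0.248] pointing down, gripper open.
Joint ranges: [-178.18, 178.18], [-50.72, 133.34], [12.68, 142.11], [-81.47, 261.47], [9.98, 163.14], [-165.26, 165.26]. Speed limits (degrees/s): [136.94, 136.94, 180, 180, 180, 180].

## Interface

Orientations are given as a 3x3 rotation matrix whose columns are the frame's x, y, z axes.
In Python, from rig import env gives the robot as it stands. The module is installed in compiled form; this text tells all that it offers.
- The arm moves only by the tool jog_arm, never from a script. Its arguments are lists of equal length, an entry for each row: "hand": the finger opening in m, from 0 to 0.0854; "travel": the shift along the world's x, y, z in m, a list of three; "yaw": the turn about the world's z in rad. A call has exactly 5 rows; each row shifts and turns the commanded pose from where the row before left it; what a row does not reach is not made up. A row lasts 1/8 s, in which the tool goes at most 62.5 mm and 10.7 degrees, less where a joint would pass 70% of its speed; a pose out of reach is approached as far as the arm can. A call is refused whole if a number of a shift passes 0.0625 or a number of a turn 0.188, either way. A call with a gripper value outside its range is refused whole. The fingers move at their own pace and stop on an object; "grip_force" is the grip in N (left out, the last holds). Time passes only in rows, so rows that do not move let the fingers close, or fill a call up. It gives the time, the measured TCP pose, the force, the opening and the grip force at its end, in the units of the state.
- env.observe(): the state, without advancing time (a new reading comes with each control period).
- env.get_image(name): name is "scene" or "top" or "wrist"; returns the picture (384x512x3 uint8, red, green, blue); there is no depth.
- env.calibration(name): a dict with "fx", "fy", "cx", "cy" (pixels), "k1" (the pictures are not rectified: a ray, as slopes to the right and down, at radius r is drawn at 1 + k1 r^2 times it, then the intrinsics apply), "position" and "rotation" of the camera in the world; the wrist camera has in their place "hand_eye" (4x4, takes a point from camera to tool coordinates, whose origin is the TCP and whose axes are the flange's). Camera axes: x right, y down, z forward; pixel columns grow to the right and rows downward; lengths in m; the calibration is good to about 2 mm. A picture is of the moment at which its call begins: read the wrist's pose just before it. calibration takes no time and is no camera call.
- env.close_job(): hands the job in; it is judged then, once.
The state is a dict: "time_s": time; "q": joint angles; "qvel": joint speeds; "joint_efforts": joint torques, N m; "position": TCP position; "tool_rot": TCP orientation; "ft_force": force on the tool from outside, world axes, zero at the start; "wrist_torque": the same for the moment, N m; "grip_width": finger opening in m; "gripper_force": force on a finger pad.
Only numpy, scipy, OpenCV 4.12 (cv2) and the standard library are available. Lean on these libraries where they do the work, as an engineer would, in place of code of your own. Each camera call takes 0.05 s, during which the arm holds its last target. There are 200 camera calls.

## Working session

There is one attempt and no reset: what is moved stays moved. The work goes in short steps, Python scripts to look and compute and a tool call to move; the robot and the scene stay as the last step left them, time stands still between calls to the robot, and variables do not carry over. Pictures are saved under pics/ and viewed, at most 10 in all, crops included, and the job is handed in when it is done.

Besides the shell and the picture viewer there is one more tool, called after "Emit:" as name(argument=value, ...) on one line, values as JSON. jog_arm: Moves the arm, as the interface text tells. Its arguments: {"type":"object","properties":{"hand":{"type":"array"},"travel":{"type":"array"},"yaw":{"type":"array"},"grip_force":{"type":"number"}},"required":["hand","travel","yaw"]}

```bash
mkdir -p pics; cat > h.py <<'E'
import numpy as np, cv2
from rig import env
def save(n,f):
    im=env.get_image(n); cv2.imwrite('pics/'+f,im[:,:,::-1]); return im
def cast(uv,h,c,R=None,p=None):
    uv=np.atleast_2d(np.array(uv,float)); R=np.array(c['rotation']) if R is None else R; p=np.array(c['position']) if p is None else p
    d=np.c_[(uv[:,0]-c['cx'])/c['fx'],(uv[:,1]-c['cy'])/c['fy']]; s=d.copy()
    for _ in range(20): s=d/(1+c['k1']*(s**2).sum(1,keepdims=True))
    w=np.c_[s,np.ones(len(s))]@R.T
    return p+w*((h-p[2])/w[:,2])[:,None]
E
python3 - <<'E'
from h import *
im=save('top','top0.png'); save('scene','scene0.png')
print(env.calibration('top'),env.finger_overhang,env.observe()['time_s'])
cv2.imwrite('pics/top0b.png',cv2.resize(im[:,:,::-1],(800,600),interpolation=cv2.INTER_CUBIC))
E
```

```text
{'fx': 463.8465587901608, 'fy': 463.8465587901608, 'cx': 248.93249409270368, 'cy': 189.9724547020285, 'k1': 0.005771019590859735, 'position': array([ 0.37298225, -0.00305275,  1.37033528]), 'rotation': array([[-0.01215999, -0.98273205,  0.18463439],
       [-0.99989935,  0.01330032,  0.00493882],
       [-0.00730924, -0.18455575, -0.98279487]])} 0.017 0.1
```

View pics/top0b.png

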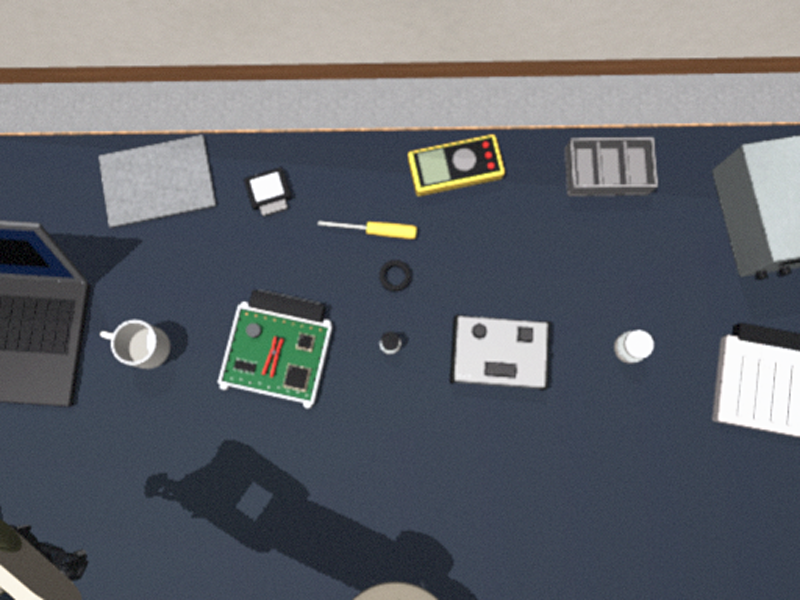

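View pics/scene0.png

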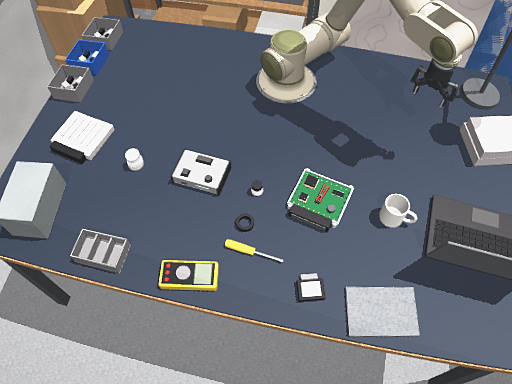

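The top view (800x600) shows the processor as the large black square at about (296,377) and the small chip at (305,342). The bar key is at (500,370), with the jar between the two units at (390,343). I'll measure these next.

```bash
python3 - <<'E'
from h import *
im=cv2.imread('pics/top0.png'); c=env.calibration('top')
g=cv2.cvtColor(im,cv2.COLOR_BGR2GRAY)
def dark(win,th,h,tag):
    x0,y0,x1,y1=win; m=(g[y0:y1,x0:x1]<th).astype('uint8')
    n,l,s,ce=cv2.connectedComponentsWithStats(m)
    for i in range(1,n):
        if s[i,4]<30: continue
        ct=max(cv2.findContours((l==i).astype('uint8'),0,1)[0],key=len)
        r=cv2.minAreaRect(cast(ct[:,0]+[x0,y0],h,c)[:,:2].astype('float32')*1000)
        print(tag,s[i],ce[i]+[x0,y0],cast(ce[i]+[x0,y0],h,c)[0].round(4),np.round(r,1).tolist() if 0 else r)
dark((150,200,206,252),45,.0325,'ecu'); dark((296,208,346,244),85,.0575,'rd')
# body: green board & reader top
hsv=cv2.cvtColor(im,cv2.COLOR_BGR2HSV)
m=cv2.inRange(hsv,(40,80,40),(85,255,255)); m[:190]=0;m[260:]=0;m[:,:135]=0;m[:,215:]=0
p=cast(np.argwhere(m)[:,::-1],.018,c)[:,:2]; print('board',cv2.minAreaRect((p*1000).astype('float32')))
m=(g>140).astype('uint8'); m[:190]=0;m[260:]=0;m[:,:280]=0;m[:,360:]=0
p=cast(np.argwhere(m)[:,::-1],.045,c)[:,:2]; print('reader',cv2.minAreaRect((p*1000).astype('float32')))
im2=save('wrist','w0.png')
o=im[185:265,135:360]; cv2.imwrite('pics/crop.png',cv2.resize(o,None,fx=3.5,fy=3.5,interpolation=cv2.INTER_CUBIC))
E
```

```text
rd [36  2  9  9 36] [335.05555556 213.72222222] [ 0.5475 -0.2409  0.0575] ((546.8088989257812, -243.54368591308594), (22.75623321533203, 23.242389678955078), 87.40705108642578)
board ((522.0423583984375, 219.29226684570312), (167.2176513671875, 137.57684326171875), 76.91292572021484)
reader ((518.5320434570312, -199.29019165039062), (165.3048858642578, 120.03419494628906), 85.05904388427734)
```

View pics/crop.png

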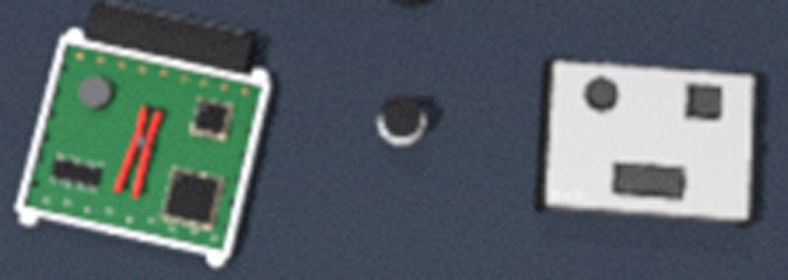

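The crop shows the connector at the top (+x side). The processor is at crop (193,197), the coil at (95,92), and the clamp is in the middle. The bar key is at (650,180). I'll adjust the thresholds and cross-check against the frame predictions.

```bash
python3 - <<'E'
from h import *
im=cv2.imread('pics/top0.png'); c=env.calibration('top')
g=cv2.cvtColor(im,cv2.COLOR_BGR2GRAY)
for nm,(u,v),h,R,ths in(('proc',(190.1,241.3),.0325,10,(55,65,75,85)),('bar',(320.7,236.4),.0575,13,(100,120,140)),('sq',(336,214),.0575,8,(100,120,140)),('small',(195.4,218.7),.0325,8,(55,65,75))):
  for th in ths:
    x0,y0=int(u)-R,int(v)-R; m=(g[y0:y0+2*R+1,x0:x0+2*R+1]<th).astype('uint8')
    n,l,s,ce=cv2.connectedComponentsWithStats(m,connectivity=4); i=l[R,R]
    if i==0: print(nm,th,'none',g[int(v),int(u)]);continue
    ct=np.argwhere(l==i)[:,::-1]+[x0,y0]
    r=cv2.minAreaRect(cast(ct,h,c)[:,:2].astype('float32')*1000)
    print(nm,th,s[i].tolist(),cast(ce[i]+[x0,y0],h,c)[0].round(4),np.round(r[0],1),np.round(r[1],1),round(r[2],1))
for nm,o,a,d in(('proc',(.5220,.2193),-13.1,(-.034,-.05)),('bar',(.5185,-.1993),-4.9,(-.034,0))):
  a=np.radians(a);print(nm,np.array(o)+[[np.cos(a),-np.sin(a)],[np.sin(a),np.cos(a)]]@np.array(d))
# current tool
s=env.observe();print(s['tool_rot'].round(3) if hasattr(s['tool_rot'],'round') else s['tool_rot'],env.calibration('wrist'))
E
```

```text
proc 55 [3, 4, 13, 13, 118] [0.4768 0.1765 0.0325] [477.1 176.5] [32.3 30.6] 76.4
proc 65 [3, 4, 14, 13, 131] [0.4769 0.1764 0.0325] [477.6 176.7] [33.5 32.5] 77.9
proc 75 [3, 4, 14, 13, 143] [0.4774 0.1765 0.0325] [477.6 176.7] [34.8 33.6] 78.0
proc 85 [3, 4, 14, 13, 149] [0.4771 0.1765 0.0325] [477.1 176.5] [35.1 35. ] 76.6
bar 100 [4, 9, 19, 9, 149] [ 0.4841 -0.1952  0.0575] [ 484.5 -195.5] [50.8 22.5] 87.9
bar 120 [3, 9, 21, 10, 168] [ 0.484  -0.1956  0.0575] [ 484.2 -195.6] [56.1 24.1] 84.1
bar 140 [3, 9, 21, 10, 179] [ 0.4839 -0.195   0.0575] [ 484.1 -195.3] [57.1 24.7] 84.9
sq 100 [3, 4, 10, 9, 76] [ 0.5473 -0.2431  0.0575] [ 546.9 -242.1] [25.5 23.4] 87.2
sq 120 [3, 3, 10, 10, 82] [ 0.5474 -0.243   0.0575] [ 547.4 -242.9] [25.9 24.9] 81.0
sq 140 [3, 3, 10, 10, 93] [ 0.5471 -0.2419  0.0575] [ 547.9 -242.2] [25.6 26.1] 87.4
small 55 [5, 5, 7, 7, 37] [0.5431 0.1614 0.0325] [543.6 161.3] [17.5 17.5] 89.2
small 65 [4, 5, 8, 8, 45] [0.543  0.1612 0.0325] [542.9 160.5] [18.8 20.4] 45.0
small 75 [4, 5, 9, 8, 53] [0.5427 0.1612 0.0325] [543.3 161.7] [22.  20.5] 76.4
proc [0.47755225 0.17830735]
bar [ 0.48462426 -0.19639582]
[[-0.918  0.397 -0.001]
 [ 0.397  0.918 -0.001]
 [ 0.    -0.001 -1.   ]] {'fx': 264.8930876029582, 'fy': 264.8930876029582, 'cx': 250.5556320406264, 'cy': 187.3733108184165, 'k1': -0.058922664084704195, 'hand_eye': array([[ 1.19173541e-04, -9.60237048e-01, -2.79185955e-01,
         7.02460456e-02],
       [ 9.99999959e-01,  4.16378123e-05,  2.83650968e-04,
        -4.96457278e-04],
       [-2.60747476e-04, -2.79185978e-01,  9.60237013e-01,
        -1.26011804e-01],
       [ 0.00000000e+00,  0.00000000e+00,  0.00000000e+00,
         1.00000000e+00]])}
```

Emit:
jog_arm(hand=[0, 0, 0, 0, 0], travel=[[0.02, -0.025, 0], [0.03, -0.038, 0], [0.03, -0.038, 0], [0.03, -0.038, 0], [0.03, -0.038, 0]], yaw=[0.06, 0.06, 0.06, 0, 0], grip_force=20)

```text
time_s: 0.78
position: [0.3588, 0.3265, 0.2482]
tool_rot: [[-0.974, 0.226, -0.0], [0.226, 0.974, -0.0], [0.0, -0.0, -1.0]]
ft_force: [0.9, 0.3, 0.8]
grip_width: -0.0001
gripper_force: 0.0
```

Emit:
jog_arm(hand=[0, 0, 0, 0, 0], travel=[[0.03, -0.038, 0], [0.03, -0.038, 0], [0.03, -0.038, 0], [0.029, -0.037, 0], [0, 0, 0]], yaw=[0, 0, 0, 0, 0])

```text
time_s: 1.4
position: [0.4786, 0.1747, 0.2478]
tool_rot: [[-0.973, 0.23, -0.001], [0.23, 0.973, -0.0], [0.0, -0.001, -1.0]]
ft_force: [-0.1, 0.5, -0.2]
grip_width: 0.0001
gripper_force: 0.0
```

```bash
python3 - <<'E'
from h import *
s=env.observe(); im=save('wrist','w1.png'); print(s['time_s'],s['position'],s['ft_force'],s['grip_width'])
c=env.calibration('wrist'); H=c['hand_eye']; R=np.array(s['tool_rot'])
Rc=R@H[:3,:3]; p=np.array(s['position'])+R@H[:3,3]
for P in ((.477,.1768,.0325),):
  q=Rc.T@(np.array(P)-p); x=q[:2]/q[2]; x=x*(1+c['k1']*(x@x)); print('expect px',x*c['fx']+[c['cx'],c['cy']])
g=cv2.cvtColor(im,cv2.COLOR_RGB2GRAY)
for th in(50,65,80):
  n,l,st,ce=cv2.connectedComponentsWithStats((g<th).astype('uint8'),connectivity=4)
  for i in range(1,n):
    if 400<st[i,4]<8000:
      P=cast(np.argwhere(l==i)[:,::-1],.0325,c,Rc,p)[:,:2]; r=cv2.minAreaRect((P*1000).astype('float32'))
      print(th,ce[i].round(),np.round(r[0],1),np.round(r[1],1),round(r[2],1))
E
```

```text
1.4 [0.4785642  0.17471021 0.24778101] [-0.10555197  0.47611719 -0.17210297] 7.798489094328753e-05
expect px [252.31448509 164.79201446]
50 [ 72. 238.] [ 527.4 -106.6] [ 32.5 133.9] 84.3
50 [143. 238.] [545.   -1.4] [34.3 41.4] 38.4
65 [ 71. 237.] [ 521.  -106.7] [ 38.6 147.9] 82.1
80 [419. 175.] [539.6 397.2] [76.2 53.4] 11.2
80 [495. 255.] [693.  497.5] [82.4 81.6] 4.8
```

View pics/w1.png

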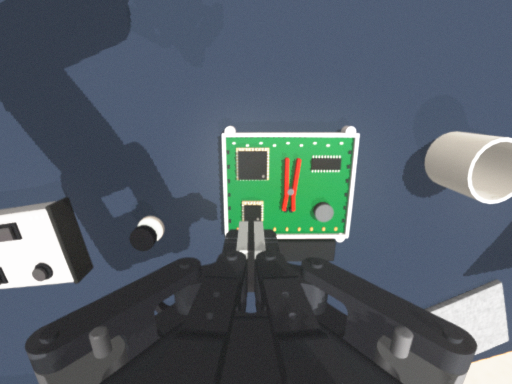

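The wrist view shows the processor centred at (252,165), which matches the expected pixel (252,165). The closed fingertips are at (250,230) and square to the board. I'll descend now.

Emit:
jog_arm(hand=[0, 0, 0, 0, 0], travel=[[-0.0015, 0.002, -0.03], [0, 0, -0.05], [0, 0, -0.05], [0, 0, -0.04], [0, 0, -0.018]], yaw=[0, 0, 0, 0, 0])

```text
time_s: 2.08
position: [0.4739, 0.1799, 0.0584]
tool_rot: [[-0.974, 0.224, -0.003], [0.224, 0.974, -0.0], [0.003, -0.001, -1.0]]
ft_force: [-0.7, -0.4, 0.5]
grip_width: 0.0003
gripper_force: 0.0
```

Emit:
jog_arm(hand=[0, 0, 0, 0, 0], travel=[[0, 0, -0.002], [0, 0, -0.002], [0, 0, -0.002], [0, 0, -0.002], [0, 0, -0.001]], yaw=[0, 0, 0, 0, 0])

```text
time_s: 2.7
position: [0.4757, 0.1789, 0.0515]
tool_rot: [[-0.974, 0.226, 0.0], [0.226, 0.974, 0.0], [-0.0, 0.0, -1.0]]
ft_force: [-0.2, -0.8, 0.5]
grip_width: 0.0002
gripper_force: 0.0
```

Emit:
jog_arm(hand=[0, 0, 0, 0, 0], travel=[[0.001, -0.002, 0], [0, 0, 0], [0, 0, -0.001], [0, 0, -0.001], [0, 0, 0]], yaw=[0, 0, 0, 0, 0])

```text
time_s: 3.32
position: [0.4766, 0.1769, 0.0493]
tool_rot: [[-0.974, 0.226, 0.0], [0.226, 0.974, -0.0], [-0.0, -0.0, -1.0]]
ft_force: [-0.3, 0.2, 0.3]
grip_width: -0.0001
gripper_force: 0.6
```

Emit:
jog_arm(hand=[0, 0, 0, 0, 0], travel=[[0, 0, -0.001], [0, 0, -0.001], [0, 0, -0.001], [0, 0, 0], [0, 0, 0]], yaw=[0, 0, 0, 0, 0])

```text
time_s: 3.95
position: [0.4767, 0.1769, 0.0464]
tool_rot: [[-0.974, 0.226, 0.0], [0.226, 0.974, 0.0], [-0.0, 0.0, -1.0]]
ft_force: [-1.1, -0.6, 4.7]
grip_width: 0.0003
gripper_force: 2.0
```

Emit:
jog_arm(hand=[0, 0, 0, 0, 0], travel=[[0, 0, -0.001], [0, 0, -0.001], [0, 0, 0], [0, 0, 0], [0, 0, 0]], yaw=[0, 0, 0, 0, 0])

```text
time_s: 4.58
position: [0.4766, 0.1769, 0.0444]
tool_rot: [[-0.974, 0.226, 0.0], [0.226, 0.974, -0.0], [-0.0, 0.0, -1.0]]
ft_force: [-1.1, -0.1, 5.5]
grip_width: 0.0
gripper_force: 3.0
```

Emit:
jog_arm(hand=[0, 0, 0, 0, 0], travel=[[0, 0, 0], [0, 0, 0], [0, 0, 0], [0, 0, 0], [0, 0, 0]], yaw=[0, 0, 0, 0, 0])

```text
time_s: 5.2
position: [0.4766, 0.1769, 0.0445]
tool_rot: [[-0.974, 0.226, 0.0], [0.226, 0.974, 0.0], [-0.0, 0.0, -1.0]]
ft_force: [-1.3, -1.7, 6.5]
grip_width: -0.0002
gripper_force: 3.0
```

Emit:
jog_arm(hand=[0, 0, 0, 0, 0], travel=[[0, 0, 0], [0, 0, 0.002], [0, 0, 0.003], [0, 0, 0.005], [0, 0, 0.01]], yaw=[0, 0, 0, 0, 0])

```text
time_s: 5.82
position: [0.4764, 0.1769, 0.0644]
tool_rot: [[-0.974, 0.226, -0.001], [0.226, 0.974, -0.0], [0.001, -0.0, -1.0]]
ft_force: [-0.9, 0.4, 0.4]
grip_width: -0.0002
gripper_force: 0.0
```

Emit:
jog_arm(hand=[0, 0, 0, 0, 0], travel=[[0, 0, 0.03], [0, 0, 0.04], [0, 0, 0.04], [0, 0, 0.04], [0, 0, 0]], yaw=[0, 0, 0, 0, 0])

```text
time_s: 6.45
position: [0.4775, 0.1771, 0.2175]
tool_rot: [[-0.974, 0.226, 0.006], [0.226, 0.974, 0.001], [-0.006, 0.002, -1.0]]
ft_force: [-0.2, -0.3, -0.4]
grip_width: 0.0002
gripper_force: 0.0
```

Emit:
jog_arm(hand=[0, 0, 0, 0, 0], travel=[[0.0, -0.025, 0], [0, -0.038, 0], [0, -0.038, 0], [0.002, -0.038, 0], [0.002, -0.038, 0]], yaw=[0.03, 0.03, 0.03, 0.03, 0.02])

```text
time_s: 7.08
position: [0.4801, -0.0012, 0.2136]
tool_rot: [[-0.996, 0.087, -0.002], [0.087, 0.996, 0.0], [0.002, 0.0, -1.0]]
ft_force: [0.4, 0.6, 0.3]
grip_width: 0.0001
gripper_force: 0.0
```

Emit:
jog_arm(hand=[0, 0, 0, 0, 0], travel=[[0.001, -0.04, 0], [0.001, -0.04, 0], [0.001, -0.04, 0], [0, -0.04, 0], [0, -0.035, 0]], yaw=[0, 0, 0, 0, 0])

```text
time_s: 7.7
position: [0.4831, -0.1963, 0.2134]
tool_rot: [[-0.996, 0.088, -0.001], [0.088, 0.996, 0.001], [0.002, 0.001, -1.0]]
ft_force: [-0.0, 0.4, -0.4]
grip_width: 0.0002
gripper_force: 0.0
```

Emit:
jog_arm(hand=[0, 0, 0, 0, 0], travel=[[0, 0, 0], [0, 0, 0], [0, 0, 0], [0, 0, 0], [0, 0, 0]], yaw=[0, 0, 0, 0, 0])

```text
time_s: 8.32
position: [0.4837, -0.1947, 0.2144]
tool_rot: [[-0.996, 0.087, 0.0], [0.087, 0.996, -0.0], [-0.0, -0.0, -1.0]]
ft_force: [1.1, 0.3, -0.9]
grip_width: 0.0002
gripper_force: 0.0
```

```bash
python3 - <<'E'
from h import *
s=env.observe(); im=save('wrist','w2.png'); print(s['time_s'],s['position'],s['ft_force'])
c=env.calibration('wrist'); H=c['hand_eye']; R=np.array(s['tool_rot'])
Rc=R@H[:3,:3]; p=np.array(s['position'])+R@H[:3,3]
q=Rc.T@(np.array((.4842,-.1955,.0575))-p); x=q[:2]/q[2]; x=x*(1+c['k1']*(x@x)); e=x*c['fx']+[c['cx'],c['cy']];print('expect px',e)
g=cv2.cvtColor(im,cv2.COLOR_RGB2GRAY)
for th in(60,80,100,120):
  n,l,st,ce=cv2.connectedComponentsWithStats((g<th).astype('uint8'),connectivity=4)
  i=l[int(e[1]),int(e[0])]
  if i:
      P=cast(np.argwhere(l==i)[:,::-1],.0575,c,Rc,p)[:,:2]; r=cv2.minAreaRect((P*1000).astype('float32'))
      print(th,ce[i].round(),np.round(r[0],1),np.round(r[1],1),round(r[2],1))
E
```

```text
8.325 [ 0.48367014 -0.19469884  0.21439115] [ 1.07865037  0.27029606 -0.93930676]
expect px [250.42987815 177.55248455]
120 [248. 177.] [ 482.9 -198. ] [55.4 23.8] 85.0
```

View pics/w2.png

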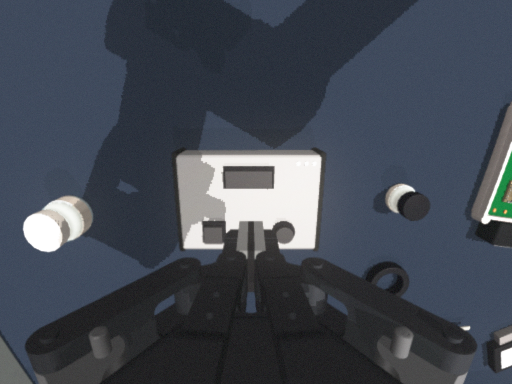

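The wrist view shows the bar key at (248,177), within about 2 mm of the expected spot. The square and round keys are well clear at (214,231) and (284,231). I'll descend in small steps.

Emit:
jog_arm(hand=[0, 0, 0, 0, 0], travel=[[0, -0.002, -0.03], [0, 0, -0.04], [0, 0, -0.04], [0, 0, -0.02], [0, 0, 0]], yaw=[0, 0, 0, 0, 0])

```text
time_s: 9.0
position: [0.4831, -0.1967, 0.0833]
tool_rot: [[-0.996, 0.088, -0.002], [0.088, 0.996, 0.002], [0.002, 0.001, -1.0]]
ft_force: [0.2, -1.0, 0.4]
grip_width: 0.0002
gripper_force: 0.0
```

Emit:
jog_arm(hand=[0, 0, 0, 0, 0], travel=[[0, 0, 0], [0, 0, -0.003], [0, 0, -0.003], [0, 0, 0], [0, 0, 0]], yaw=[0, 0, 0, 0, 0])

```text
time_s: 9.62
position: [0.4837, -0.1971, 0.0784]
tool_rot: [[-0.996, 0.088, 0.0], [0.088, 0.996, -0.0], [-0.0, -0.0, -1.0]]
ft_force: [0.9, 0.1, -0.8]
grip_width: -0.0002
gripper_force: 0.0
```

Emit:
jog_arm(hand=[0, 0, 0, 0, 0], travel=[[0, 0, -0.002], [0, 0, -0.002], [0, 0, -0.001], [0, 0, -0.001], [0, 0, 0]], yaw=[0, 0, 0, 0, 0])

```text
time_s: 10.25
position: [0.4836, -0.1971, 0.0724]
tool_rot: [[-0.996, 0.088, 0.0], [0.088, 0.996, -0.0], [-0.0, -0.0, -1.0]]
ft_force: [-1.2, 1.6, 2.5]
grip_width: 0.0001
gripper_force: 1.5
```

Emit:
jog_arm(hand=[0, 0, 0, 0, 0], travel=[[0, 0, -0.001], [0, 0, -0.0005], [0, 0, 0], [0, 0, 0], [0, 0, 0]], yaw=[0, 0, 0, 0, 0])

```text
time_s: 10.88
position: [0.4836, -0.1971, 0.0709]
tool_rot: [[-0.996, 0.088, 0.0], [0.088, 0.996, -0.0], [-0.0, -0.0, -1.0]]
ft_force: [-1.9, 0.9, 3.8]
grip_width: -0.0002
gripper_force: 2.3
```

Emit:
jog_arm(hand=[0, 0, 0, 0, 0], travel=[[0, 0, -0.0005], [0, 0, 0], [0, 0, 0], [0, 0, 0], [0, 0, 0]], yaw=[0, 0, 0, 0, 0])

```text
time_s: 11.5
position: [0.4836, -0.1971, 0.0705]
tool_rot: [[-0.996, 0.088, 0.0], [0.088, 0.996, -0.0], [-0.0, -0.0, -1.0]]
ft_force: [-1.1, 0.1, 7.0]
grip_width: 0.0003
gripper_force: 3.4
```

Emit:
jog_arm(hand=[0, 0, 0, 0, 0], travel=[[0, 0, 0.002], [0, 0, 0.002], [0, 0, 0.004], [0, 0, 0.01], [0, 0, 0.03]], yaw=[0, 0, 0, 0, 0])

```text
time_s: 12.12
position: [0.4831, -0.1968, 0.1182]
tool_rot: [[-0.996, 0.088, -0.002], [0.088, 0.996, 0.002], [0.003, 0.001, -1.0]]
ft_force: [-0.1, 0.5, -0.2]
grip_width: -0.0
gripper_force: 0.0
```

Emit:
jog_arm(hand=[0, 0, 0, 0, 0], travel=[[0, 0, 0.04], [0, 0, 0.04], [0, 0, 0.04], [0, 0, 0.02], [0, 0, 0]], yaw=[0, 0, 0, 0, 0])

```text
time_s: 12.75
position: [0.4838, -0.1972, 0.2599]
tool_rot: [[-0.996, 0.088, 0.003], [0.088, 0.996, -0.002], [-0.003, -0.002, -1.0]]
ft_force: [0.3, -0.6, -1.1]
grip_width: -0.0
gripper_force: 0.0
```

Emit:
jog_arm(hand=[0, 0, 0, 0, 0], travel=[[0, 0, 0], [0, 0, 0], [0, 0, 0], [0, 0, 0], [0, 0, 0]], yaw=[0, 0, 0, 0, 0])

```text
time_s: 13.38
position: [0.4836, -0.1971, 0.2582]
tool_rot: [[-0.996, 0.088, -0.0], [0.088, 0.996, 0.0], [0.0, 0.0, -1.0]]
ft_force: [-0.7, 0.9, -0.2]
grip_width: -0.0004
gripper_force: 0.0
```

```bash
python3 - <<'E'
from h import *
save('scene','scene1.png'); s=env.observe(); print(s['time_s'],s['ft_force'])
a=cv2.imread('pics/scene0.png');b=cv2.imread('pics/scene1.png')
cv2.imwrite('pics/cmp.png',cv2.resize(np.vstack([a[120:270,120:420],b[120:270,120:420]]),(600,600),interpolation=cv2.INTER_CUBIC))
E
```

```text
13.425 [-0.25326746 -0.74402448  0.2472954 ]
```

View pics/cmp.png

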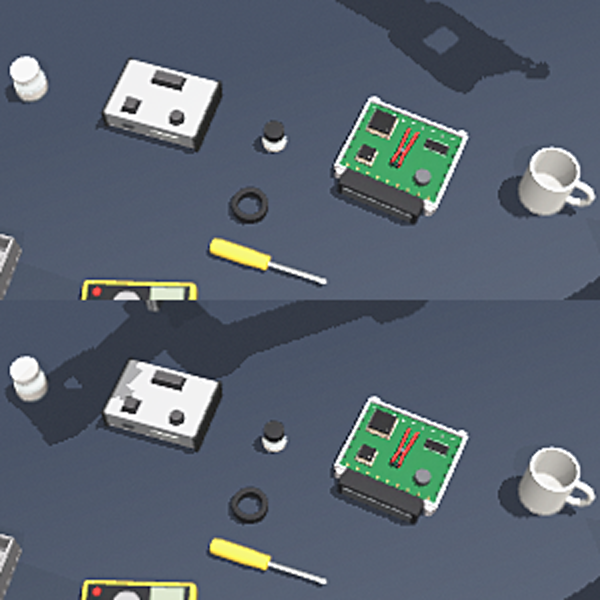

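The before and after views match: the clamp at (405,445), the jar, the tape and everything else are where they were. The arm is clear.

```bash
python3 -c "
from rig import env
print(env.close_job())"
```

```text
the job is handed in; nothing more can be done
None
```

The processor was pressed about 4.5–5 mm down, held for about a second and released; then the bar key was pressed to about its stop and released. The arm withdrew clear, nothing else appears to have moved, and the job is handed in at about 13.4 s.

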